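# Roll-test two bars on a rail ramp

## Robot

A 7-joint arm with a two-finger parallel gripper is mounted at the origin on a cart in front of the work surface, level with it; the furniture and walls round the work are solid. World frame = base frame: x ahead of the robot, y to its left, z up, the work surface at z = 0. Lengths are in m, angles in rad, forces in N, time in s.
With the tool pointing down it reaches from about 0.425 to 0.925 m from the base axis. Payload 6.8 kg.
Tool frame: the origin (TCP) lies on the centre line of the jaws, within the pads' length; the fingertips stand bot.tip_reach ahead of it and the grasp point (between the pads) lies 3 mm ahead of it (bot.tip_reach is the distance from the TCP to the fingertips, in m); z points along the fingers, y is the line along which they close (so a half turn about z gives the same grasp; the last joint's range is limited). The gripper opens to 85 mm and grips with 20 to 120 N. Pads are 22 mm wide; open, the fingers measure 114 mm over their backs; the gripper's body (76 mm by 85 mm) begins 54 mm behind the grasp point. The pads swing forward as they close: fully open they stand 13 mm farther back than shut.
Start: joints at [1.053, 0.477, 0.022, 1.555, -0.011, 1.109, -0.083], TCP at [0.269, -0.619, 0.253] pointing down, gripper open.
Joint ranges: [-2.96, 2.96], [-0.34, 2.1], [-1.41, 1.46], [0.24, 2.44], [-1.37, 4.51], [0.17, 1.92], [-2.96, 2.96]. Speed limits (rad/s): [2.39, 2.39, 3.14, 3.14, 3.14, 3.14, 3.14].

## Interface

Orientations are given as a unit quaternion [w, x, y, z].
In Python, from station import bot gives the robot as it stands.
- The arm moves only by the tool jog_arm, never from a script. Its argument "deltas" is a list of rows, each a list of 7 numbers: the shift along the world's x, y, z in m, then the turn, a rotation vector about the world's x, y, z in rad, then the opening, from 0 (shut) to 1 (fully open). In form: [[x, y, z, rx, ry, rz, grip], ...]. A call has 1 to 10 rows; each row shifts and turns the commanded pose from where the row before left it; what a row does not reach is not made up. A row lasts 1/10 s, in which the tool goes at most 50 mm and 8.59 degrees, less where a joint would pass 70% of its speed; a pose out of reach is approached as far as the arm can. A call with a gripper value outside its range is refused whole. The fingers move at their own pace and stop on an object; "newtons" is the grip in N (left out, the last holds). Time passes only in rows, so rows that do not move let the fingers close. It gives the time, the measured TCP pose, the force, the opening and the grip force at its end, in the units of the state.
- bot.get_obs(): the state, without advancing time (a new reading comes with each control period).
- bot.read_camera(name): name is "scene" or "top" or "wrist"; returns a dict with "img" (480x640x3 uint8, red, green, blue), "K" (3x3 intrinsics, pixels), "eye" and "attitude" of the camera in the world. Camera axes: x right, y down, z forward; pixel columns grow to the right and rows downward; lengths in m; the calibration is good to about 2 mm. A picture is of the moment at which its call begins. There is no depth.
- bot.hand_in(): hands the job in; it is judged then, once.
The state is a dict: "t": time; "q": joint angles; "joint_vel": joint speeds; "joint_torque": joint torques, N m; "eef_pos": TCP position; "tool_rot": TCP orientation; "contact_force": force on the tool from outside, world axes, zero at the start; "torque": the same for the moment, N m; "gripper_width": opening from 0.0 (shut) to 1.0 (fully open); "grasp_force": force on a finger pad.
Only numpy, scipy, OpenCV 4.12 (cv2) and the standard library are available. Lean on these libraries where they do the work, as an engineer would, in place of code of your own. Each camera call takes 0.05 s, during which the arm holds its last target. There are 200 camera calls.

## Task

Sort the two metal bars in the grey stand with the roll-test ramp. First lay the round bar level across the two sloping rails near the top of the ramp, square to them, and let it go there so that it rolls down by itself into the trough at the foot; then lay the six-sided bar across the top in the same way and let go, so that it only slides down and stops on the nearly flat deck. Do not carry or push either bar down the ramp.

Things in the scene. Friction and masses are not known exactly. Their poses are not given: they have to be found in the camera images.
- round_center (a point): centre of the round bar: plain bright metal bar, 100 mm long, 0.12 kg, 24 mm in diameter. x runs along the bar (either way round); y and z turn with it as it rolls. At the start it lies in one of the two seats of the grey stand, its centre 37 mm above the table. Let go on the rails it rolls off at once and is in the trough within 1.5 s.
- hex_center (a point): centre of the six-sided bar: plain bright metal bar, 100 mm long, 0.12 kg, hexagonal, 24 mm across flats. x runs along the bar. At the start it lies flat side down in the stand's other seat, 90 mm from the round bar and parallel to it, its centre 37 mm above the table. Let go on the steep rails it slides and stops by itself on the nearly flat deck.
- stand: fixed grey stand, 100 x 150 mm; origin under its middle, x along the bars, seats at y = +45 and -45 mm. It carries the bars near their ends only (two supports at x = +-36 mm, 8 mm thick, top edge 31 mm above the table), so the middle 60 mm of each bar is free all round, down to a 5 mm base plate. Bars lift straight up.
- ramp: fixed ramp. Origin on the table under the release point; x level, downhill; y across, along a well-laid bar. Lengths in mm: two slippery rails at y = +-33, each 14 wide, open between down to 6 above the table. Rail tops 88 high at x = -30, 77 at 0 (bar centre then 90), 50 at 75 (20 degrees), then a nearly flat deck to 42 at 195; trough to 245. Cheeks 152 apart, 12 higher. Release within 15 of x = y = 0.

How it is judged:
By the outcome, as a careful person would: the job done as asked, in the order asked, and still so for the second after the job is handed in, with the robot touching nothing.
It also fails if it takes over 54 s, if anything falls off the work surface, if the arm or the gripper's body presses on something with over 40 N, if the wrist force passes 120 N, or if a joint passes its speed limit or range.

## Working session

There is one attempt and no reset: what is moved stays moved. The work goes in short steps, Python scripts to look and compute and a tool call to move; the robot and the scene stay as the last step left them, time stands still between calls to the robot, and variables do not carry over. Pictures are saved under pics/ and viewed, at most 10 in all, crops included, and the job is handed in when it is done.

Besides the shell and the picture viewer there is one more tool, called after ">>>" as name(argument=value, ...) on one line, values as JSON. jog_arm: Moves the arm, as the interface text tells. Its arguments: {"type":"object","properties":{"deltas":{"type":"array"},"newtons":{"type":"number"}},"required":["deltas"]}

```bash
mkdir -p pics; ls
python3 - <<'E'
from station import bot
import cv2,json
import numpy as np
o=bot.get_obs(); print({k:np.round(v,4).tolist() for k,v in o.items()}, bot.tip_reach)
for n in ("scene","top"):
    c=bot.read_camera(n); cv2.imwrite(f"pics/{n}0.png",c["img"][:,:,::-1])
    print(n,np.round(c["K"],1).tolist(),c["eye"],c["attitude"])
E
```

```text
pics
{'t': 0.0, 'q': [1.0529, 0.4778, 0.0223, 1.5565, -0.0115, 1.1093, -0.0831], 'joint_vel': [0.0008, 0.0004, -0.0002, 0.0006, -0.0002, -0.0025, -0.0007], 'joint_torque': [-0.0003, -59.6449, 1.6074, -28.1196, 0.0124, 0.0093, 0.0], 'eef_pos': [0.2687, -0.6186, 0.2523], 'tool_rot': [-0.0009, 0.9791, 0.2035, -0.0003], 'contact_force': [0.1832, -0.7749, 0.897], 'torque': [0.025, -0.0283, -0.0414], 'grasp_force': 0.0, 'gripper_width': 1.0001} 0.022
scene [[525.0, 0.0, 308.5], [0.0, 525.0, 241.1], [0.0, 0.0, 1.0]] [0.04284668 0.52962347 0.60577028] [ 0.15483863 -0.32869876  0.84670252 -0.3886862 ]
top [[484.0, 0.0, 317.3], [0.0, 484.0, 236.5], [0.0, 0.0, 1.0]] [0.36655945 0.06510717 0.88339457] [ 0.04390038 -0.70377904  0.707848   -0.04146107]
```

View pics/top0.png

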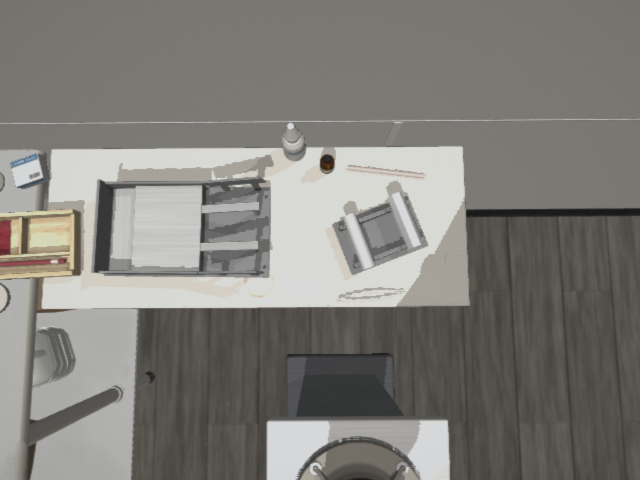

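View pics/scene0.png

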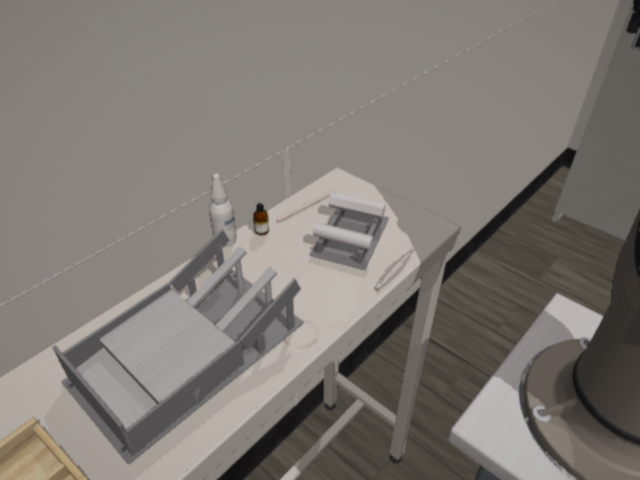

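The top view shows the ramp on the left: trough at about column 115, rails at columns 205-260 and rows 208 and 245, so downhill is image left. The stand is at about (380,235), with bars at (358,240) and (405,220). The scene view agrees. Next I'll enlarge both areas.

```bash
cat > h.py <<'E'
import numpy as np, cv2
from scipy.spatial.transform import Rotation as R
from station import bot
def rot(q): return R.from_quat(np.roll(q,-1)).as_matrix()
def ray(c,uv,z):
    d=rot(c["attitude"])@np.linalg.inv(c["K"])@np.array([uv[0],uv[1],1.]); e=np.array(c["eye"])
    return e+d*(z-e[2])/d[2]
def proj(c,p):
    v=c["K"]@(rot(c["attitude"]).T@(np.array(p)-c["eye"])); return v[:2]/v[2]
E
python3 - <<'E'
from h import *
c=bot.read_camera("top"); s=bot.read_camera("scene"); np.save("top.npy",c,allow_pickle=True)
a=cv2.resize(c["img"][170:290,90:280],None,fx=4,fy=4,interpolation=cv2.INTER_CUBIC)
b=cv2.resize(c["img"][180:290,320:440],None,fx=4,fy=4,interpolation=cv2.INTER_CUBIC)
d=cv2.resize(s["img"][180:280,300:400],None,fx=4,fy=4,interpolation=cv2.INTER_CUBIC)
cv2.imwrite("pics/ramp.png",a[:,:,::-1])
m=np.zeros((440,900,3),np.uint8); m[:440,:480]=b; m[:400,490:890]=d
m=cv2.resize(m,(800,391)); cv2.imwrite("pics/st.png",m[:,:,::-1])
# bars: bright mask
g=cv2.cvtColor(c["img"],cv2.COLOR_RGB2GRAY)
for (u,v) in [(358,240),(405,220)]:
    print(g[v,u-16:u+17].tolist())
for p in [(97,182),(97,273),(268,180),(268,273),(135,225),(203,225),(270,225)]: print(p,ray(c,p,.08).round(3))
E
```

```text
[128, 128, 129, 129, 128, 127, 131, 138, 137, 140, 165, 182, 201, 213, 216, 217, 217, 218, 217, 214, 201, 183, 157, 127, 103, 103, 104, 114, 138, 141, 141, 142, 142]
[127, 128, 127, 127, 128, 131, 143, 154, 164, 164, 163, 165, 174, 198, 216, 217, 218, 217, 217, 217, 216, 201, 152, 135, 120, 113, 132, 133, 137, 158, 212, 216, 216]
(97, 182) [0.56  0.441 0.08 ]
(97, 273) [0.405 0.434 0.08 ]
(268, 180) [0.561 0.151 0.08 ]
(268, 273) [0.404 0.15  0.08 ]
(135, 225) [0.485 0.374 0.08 ]
(203, 225) [0.485 0.259 0.08 ]
(270, 225) [0.484 0.147 0.08 ]
```

View pics/st.png

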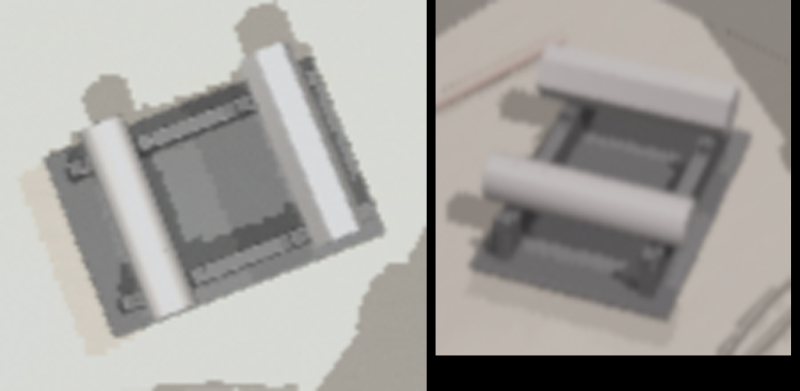

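View pics/ramp.png

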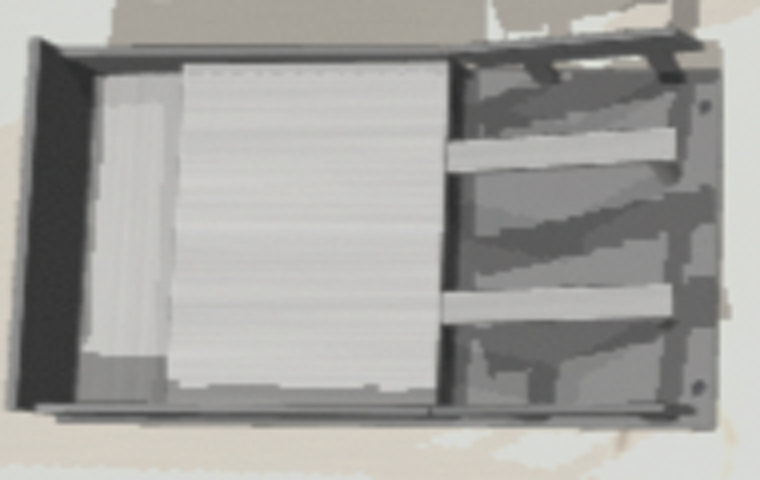

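The smooth, evenly shaded bar on the left (crop (140,215)) is round. The faceted one on the right (crop (300,140)) is the hex. In the ramp crop the rails run from (676,144) to (448,156) and from (671,301) to (441,308), and the deck ends at (183,64) and (168,386). I'll measure both.

Run:
```python
from h import *
c=np.load("top.npy",allow_pickle=True).item()
f=lambda u,v:(u/4+90-.375,v/4+170-.375)
P={k:ray(c,f(*uv),z) for k,uv,z in [("r1t",(676,144),.088),("r2t",(671,301),.088),("r1b",(448,156.5),.05),("r2b",(441,308.5),.05),("d1",(183,64),.042),("d2",(168,386),.042)]}
for k in P: print(k,P[k].round(4))
A=(P["r1t"]+P["r2t"])/2;B=(P["r1b"]+P["r2b"])/2;D=(P["d1"]+P["d2"])/2
print("rail sep",np.linalg.norm(P["r1t"]-P["r2t"])," run",np.linalg.norm((B-A)[:2]),np.linalg.norm((D-A)[:2]),"yaws",np.degrees([np.arctan2(*(B-A)[1::-1]),np.arctan2(*(D-A)[1::-1]),np.arctan2(*(P["d2"]-P["d1"])[1::-1])+np.pi/2,np.arctan2(*(P["r2t"]-P["r1t"])[1::-1])+np.pi/2]))
d=(D-A)[:2];d/=np.linalg.norm(d); print("release est from A,B,D",A[:2]+.03*d,B[:2]-.075*d,D[:2]-.195*d)
g=cv2.cvtColor(c["img"],cv2.COLOR_RGB2GRAY); m=np.zeros_like(g)
for nm,poly in [("round",[(341,208),(357,208),(379,268),(362,274)]),("hex",[(386,190),(402,186),(424,245),(407,251)])]:
    m[:]=0; cv2.fillPoly(m,[np.array(poly)],255)
    th=150
    k=((g>th)&(m>0)).astype(np.uint8); n,l,st,ce=cv2.connectedComponentsWithStats(k); i=1+st[1:,4].argmax()
    r=cv2.minAreaRect(np.argwhere(l==i)[:,::-1].astype(np.float32)); b=cv2.boxPoints(r)
    z=.040
    w=np.array([ray(c,p,z) for p in b]); e=w[1:3]-w[:2]
    ed=e[np.linalg.norm(e[:,:2],axis=1).argmax()]
    print(nm,r,w.mean(0).round(4),"size",np.linalg.norm(e[:,:2],axis=1).round(4),"yaw",np.degrees(np.arctan2(ed[1],ed[0])))
```

```text
r1t [0.5156 0.1652 0.088 ]
r2t [0.4498 0.1667 0.088 ]
r1b [0.5178 0.2697 0.05  ]
r2b [0.4511 0.2711 0.05  ]
d1 [0.5617 0.3904 0.042 ]
d2 [0.4187 0.3912 0.042 ]
rail sep 0.0658634276184712  run 0.10444815110380014 0.22496501836988714 yaws [ 89.04067376  88.09209416 269.66174168 268.72188517]
release est from A,B,D [0.48367732 0.19594426] [0.48193028 0.19543598] [0.48367615 0.1959093 ]
round ((359.6500244140625, 238.4500274658203), (69.57009887695312, 18.657434463500977), 71.56504821777344) [ 0.4655 -0.0064  0.04  ] size [0.0331 0.1225] yaw -162.6816013494863
hex ((403.90008544921875, 217.199951171875), (62.929317474365234, 17.39252471923828), 71.56504821777344) [ 0.5027 -0.085   0.04  ] size [0.0311 0.1115] yaw -163.3462188755344
```

Run:
```python
from h import *
c=np.load("top.npy",allow_pickle=True).item()
f=lambda u,v,z:ray(c,(u/3.5556+320-.36,v/3.5556+180-.36),z)
Q={}
for n,a,b,z in [("round",(105,122),(173,313),.040),("hex",(272,44),(342,237),.049)]:
    p,q=f(*a,z),f(*b,z);Q[n]=(p+q)/2; print(n,Q[n].round(4),"len",np.linalg.norm(p-q),"yaw",np.degrees(np.arctan2(*(p-q)[1::-1])))
d=Q["round"]-Q["hex"];print("sep",np.linalg.norm(d[:2]),"yaw-90",np.degrees(np.arctan2(d[1],d[0]))-90)
co=[f(*p,.005) for p in [(48,157),(310,58),(383,235),(115,336)]]
print("plate",np.mean(co,0).round(4),[np.linalg.norm(co[i]-co[i-1]).round(4) for i in range(4)],"yaw",[np.degrees(np.arctan2(*(co[i]-co[j])[1::-1])).round(1) for i,j in [(0,3),(1,2),(0,1),(3,2)]])
print("bars mid",((Q["round"]+Q["hex"])/2).round(4))
o=bot.get_obs();r=rot(o["tool_rot"]);print(r.round(3),o["eef_pos"],o["t"])
```

```text
round [ 0.4612 -0.0047  0.04  ] len 0.1001955941664472 yaw 18.631941863238605
hex [ 0.4977 -0.0869  0.049 ] len 0.10100507025150228 yaw 18.260700770866848
sep 0.08991648971375585 yaw-90 23.94194842080458
plate [ 0.4758 -0.0466  0.005 ] [np.float64(0.0981), np.float64(0.1457), np.float64(0.0989), np.float64(0.1471)] yaw [np.float64(19.8), np.float64(20.6), np.float64(110.5), np.float64(110.2)]
bars mid [ 0.4795 -0.0458  0.0445]
[[ 0.917  0.398 -0.   ]
 [ 0.398 -0.917  0.001]
 [-0.    -0.001 -1.   ]] [ 0.26878923 -0.61883518  0.2527226 ] 0.2
```

>>> jog_arm(deltas=[[0.012, 0.038, 0, 0, 0, -0.006, 1], [0.012, 0.038, 0, 0, 0, -0.006, 1], [0.012, 0.038, 0, 0, 0, -0.006, 1], [0.012, 0.038, 0, 0, 0, -0.006, 1], [0.012, 0.038, 0, 0, 0, -0.006, 1], [0.012, 0.038, 0, 0, 0, -0.006, 1], [0.012, 0.038, 0, 0, 0, -0.006, 1], [0.012, 0.038, 0, 0, 0, -0.006, 1], [0.012, 0.038, 0, 0, 0, -0.006, 1], [0.012, 0.038, 0, 0, 0, -0.006, 1]])

```text
t: 1.2
eef_pos: [0.3891, -0.2375, 0.2534]
tool_rot: [0.0, 0.985, 0.174, 0.0]
contact_force: [0.8, -0.4, -0.2]
gripper_width: 0.998
grasp_force: 0.0
```

>>> jog_arm(deltas=[[0.012, 0.035, -0.005, 0, 0, 0, 1], [0.012, 0.035, -0.005, 0, 0, 0, 1], [0.012, 0.035, -0.005, 0, 0, 0, 1], [0.012, 0.035, -0.005, 0, 0, 0, 1], [0.012, 0.035, -0.005, 0, 0, 0, 1], [0.012, 0.03, -0.005, 0, 0, 0, 1], [0, 0.03, -0.005, 0, 0, 0, 1], [0, 0, -0.005, 0, 0, 0, 1], [0, 0, 0, 0, 0, 0, 1]])

```text
t: 2.1
eef_pos: [0.4604, -0.0038, 0.2126]
tool_rot: [-0.0, 0.985, 0.175, -0.001]
contact_force: [-0.8, -0.0, -0.4]
gripper_width: 1.001
grasp_force: 0.0
```

Run:
```python
from h import *
c=bot.read_camera("wrist"); np.save("w1.npy",c,allow_pickle=True)
cv2.imwrite("pics/w1.png",c["img"][:,:,::-1])
o=bot.get_obs();print(c["eye"],np.round(c["K"],1).tolist(),o["eef_pos"],rot(o["tool_rot"]).round(3).tolist())
for n,p in [("round",(.461,-.0045,.037)),("hex",(.494,-.0875,.037)),("tcp",o["eef_pos"])]: print(n,proj(c,p))
```

```text
[0.53409872 0.02349038 0.33393448] [[370.6, 0.0, 322.2], [0.0, 370.6, 244.3], [0.0, 0.0, 1.0]] [ 0.4605328  -0.00471471  0.21296971] [[0.939, 0.343, -0.001], [0.343, -0.939, -0.0], [-0.001, 0.0, -1.0]]
round [323.75890607 225.58442667]
hex [431.92687179 222.7985397 ]
tcp [325.44059339 346.49423758]
```

View pics/w1.png

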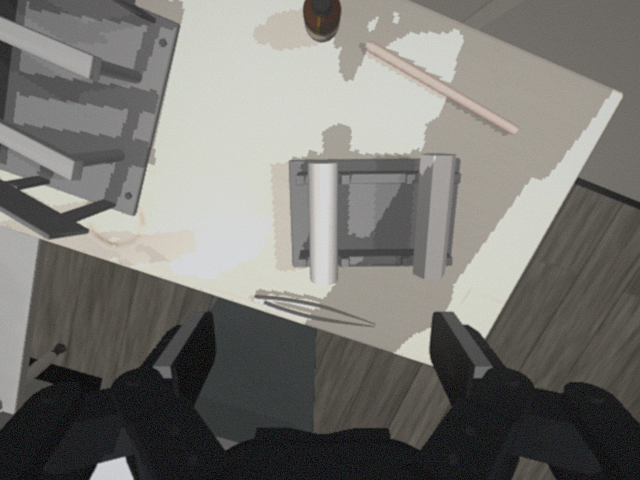

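The wrist view shows the round bar centred at (323,223), against a prediction of (324,226), with its axis along the image vertical. The hex bar is at about (434,216). That agrees within 2 mm, so I'm going down to grip.

>>> jog_arm(deltas=[[0.0, 0, -0.03, 0, 0, 0, 1], [0, 0, -0.04, 0, 0, 0, 1], [0, 0, -0.04, 0, 0, 0, 1], [0, 0, -0.03, 0, 0, 0, 1], [0, 0, -0.02, 0, 0, 0, 1], [0, 0, -0.006, 0, 0, 0, 1], [0, 0, 0, 0, 0, 0, 0.4], [0, 0, 0, 0, 0, 0, 0.2], [0, 0, 0, 0, 0, 0, 0.2], [0, 0, 0, 0, 0, 0, 0]], newtons=40)

```text
t: 3.15
eef_pos: [0.4617, -0.0043, 0.0483]
tool_rot: [0.0, 0.985, 0.174, 0.001]
contact_force: [-0.8, -0.5, 1.5]
gripper_width: 0.324
grasp_force: 0.0
```

>>> jog_arm(deltas=[[0, 0, 0, 0, 0, 0, 0], [0, 0, 0, 0, 0, 0, 0], [0, 0, 0, 0, 0, 0, 0], [0, 0, 0, 0, 0, 0, 0]])

```text
t: 3.55
eef_pos: [0.4617, -0.0042, 0.0483]
tool_rot: [0.0, 0.985, 0.174, 0.001]
contact_force: [-0.8, -0.8, 7.0]
gripper_width: 0.264
grasp_force: 38.8
```

>>> jog_arm(deltas=[[0, 0, 0.01, 0, 0, 0, 0], [0, 0, 0.02, 0, 0, 0, 0], [0, 0, 0.04, 0, 0, 0, 0], [0, 0, 0.04, 0, 0, 0, 0], [0, 0, 0.03, 0, 0, 0, 0], [0.003, 0.02, 0, 0, 0, -0.05, 0], [0.003, 0.03, 0, 0, 0, -0.05, 0], [0.003, 0.03, 0, 0, 0, -0.05, 0], [0.003, 0.03, 0, 0, 0, -0.05, 0], [0.003, 0.03, 0, 0, 0, -0.05, 0]])

```text
t: 4.55
eef_pos: [0.4756, 0.1369, 0.188]
tool_rot: [0.0, 0.999, 0.049, 0.0]
contact_force: [-0.1, 0.4, -1.6]
gripper_width: 0.263
grasp_force: 39.5
```

>>> jog_arm(deltas=[[0.003, 0.03, 0, 0, 0, -0.05, 0], [0.003, 0.02, 0, 0, 0, -0.05, 0], [0.001, 0.006, -0.015, 0, 0, -0.023, 0], [0, 0, -0.02, 0, 0, 0, 0], [0, 0, -0.02, 0, 0, 0, 0], [0, 0, -0.01, 0, 0, 0, 0], [0, 0, 0, 0, 0, 0, 0]])

```text
t: 5.25
eef_pos: [0.482, 0.1914, 0.1215]
tool_rot: [0.001, 1.0, -0.012, -0.001]
contact_force: [-0.7, -0.4, -1.0]
gripper_width: 0.266
grasp_force: 39.5
```

Run:
```python
from h import *
c=bot.read_camera("wrist"); s=bot.read_camera("scene")
a=s["img"][200:400,150:350]; m=np.zeros((480,800,3),np.uint8); m[:300,:400]=cv2.resize(c["img"],(400,300)); m[:400,400:]=cv2.resize(a,None,fx=2,fy=2)
cv2.imwrite("pics/w2.png",m[:,:,::-1]); o=bot.get_obs(); print(o["eef_pos"],rot(o["tool_rot"])[:,1])
```

```text
[0.48321744 0.19197298 0.1230362 ] [-2.33088639e-02 -9.99728270e-01 -2.88525261e-04]
```

View pics/w2.png

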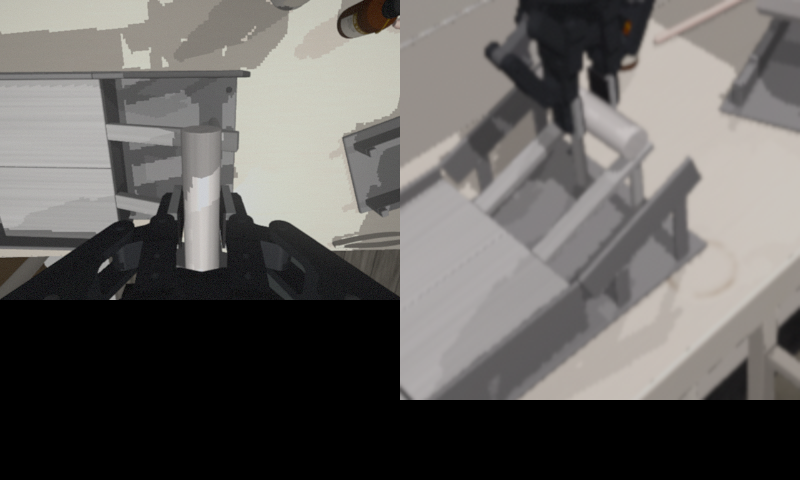

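The bar is held square across the rails at (200,200) in the wrist view, level and just above the rail tops. I'll lower it gently.

>>> jog_arm(deltas=[[0, 0, -0.008, 0, 0, 0, 0], [0, 0, -0.006, 0, 0, 0, 0], [0, 0, -0.003, 0, 0, 0, 0], [0, 0, 0, 0, 0, 0, 0], [0, 0, 0, 0, 0, 0, 0]])

```text
t: 5.85
eef_pos: [0.4829, 0.1919, 0.1053]
tool_rot: [0.0, 1.0, -0.012, -0.0]
contact_force: [-0.3, -0.7, -1.4]
gripper_width: 0.263
grasp_force: 39.5
```

>>> jog_arm(deltas=[[0, 0, -0.001, 0, 0, 0, 0], [0, 0, 0, 0, 0, 0, 0]])

```text
t: 6.05
eef_pos: [0.483, 0.1919, 0.1043]
tool_rot: [-0.0, 1.0, -0.012, 0.0]
contact_force: [-0.4, -0.4, -0.8]
gripper_width: 0.265
grasp_force: 39.5
```

>>> jog_arm(deltas=[[0, 0, -0.001, 0, 0, 0, 0], [0, 0, 0, 0, 0, 0, 0]])

```text
t: 6.25
eef_pos: [0.4829, 0.1919, 0.1033]
tool_rot: [0.0, 1.0, -0.012, 0.0]
contact_force: [0.7, 0.4, -0.9]
gripper_width: 0.262
grasp_force: 39.5
```

>>> jog_arm(deltas=[[0, 0, -0.001, 0, 0, 0, 0], [0, 0, 0, 0, 0, 0, 0]])

```text
t: 6.45
eef_pos: [0.4834, 0.1926, 0.1028]
tool_rot: [-0.001, 1.0, -0.011, 0.001]
contact_force: [-0.1, 1.4, 2.8]
gripper_width: 0.26
grasp_force: 39.9
```

Contact at the predicted height. Releasing now.

>>> jog_arm(deltas=[[0, 0, 0, 0, 0, 0, 1], [0, 0, 0.03, 0, 0, 0, 1], [0, 0, 0.05, 0, 0, 0, 1], [0, 0, 0.04, 0, 0, 0, 1], [0, 0, 0.01, 0, 0, 0, 1], [0, 0, 0, 0, 0, 0, 1], [0, 0, 0, 0, 0, 0, 1], [0, 0, 0, 0, 0, 0, 1], [0, 0, 0, 0, 0, 0, 1], [0, 0, 0, 0, 0, 0, 1]])

```text
t: 7.45
eef_pos: [0.4825, 0.1917, 0.2313]
tool_rot: [0.0, 1.0, -0.012, -0.001]
contact_force: [0.8, 0.9, 0.0]
gripper_width: 1.001
grasp_force: 0.0
```

>>> jog_arm(deltas=[[0, -0.02, 0.01, 0, 0, 0.05, 1], [0, -0.03, 0, 0, 0, 0.05, 1], [0, -0.04, 0, 0, 0, 0.05, 1], [0, -0.04, 0, 0, 0, 0.05, 1], [0.001, -0.04, 0, 0, 0, 0.05, 1], [0.001, -0.04, 0, 0, 0, 0.05, 1], [0.001, -0.035, 0, 0, 0, 0.05, 1], [0.002, -0.025, 0, 0, 0, 0.023, 1], [0.004, -0.01, 0, 0, 0, 0, 1], [0, 0, 0, 0, 0, 0, 1]])

```text
t: 8.45
eef_pos: [0.4923, -0.089, 0.242]
tool_rot: [-0.0, 0.985, 0.173, -0.0]
contact_force: [0.6, 0.7, -0.0]
gripper_width: 1.002
grasp_force: 0.0
```

Run:
```python
from h import *
c=bot.read_camera("wrist"); s=bot.read_camera("top"); np.save("w3.npy",c,allow_pickle=True)
m=np.zeros((560,800,3),np.uint8); m[:480,:640]=c["img"]; m[:240,480:800]=cv2.resize(s["img"][160:310,80:280],(320,240))
cv2.imwrite("pics/w3.png",m[:,:,::-1]); o=bot.get_obs(); print(o["t"],o["eef_pos"],rot(o["tool_rot"])[:,1])
for p in [(.4924,-.0886,.037),(.495,-.0875,.037)]: print(proj(c,p))
```

```text
8.55 [ 0.49211529 -0.08652431  0.24208649] [ 3.43766156e-01 -9.39054856e-01 -8.98128029e-04]
[322.28028035 217.73209356]
[322.11363139 214.68182818]
```

View pics/w3.png

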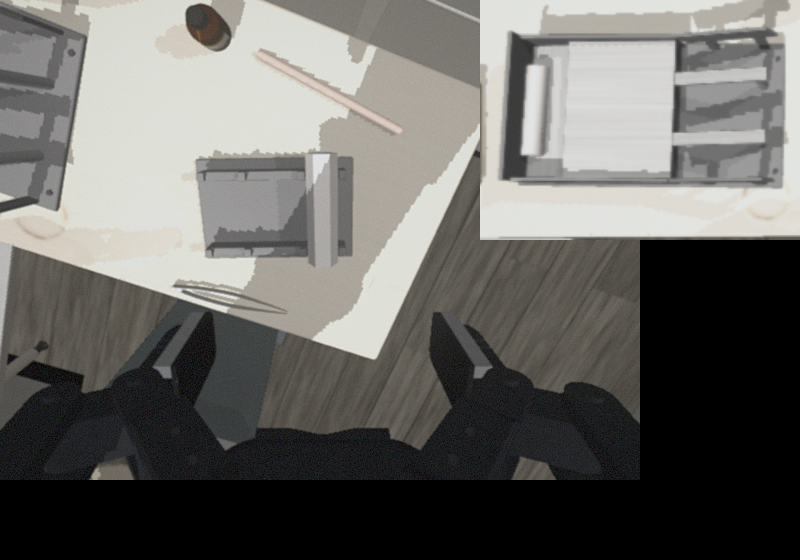

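The round bar now lies in the trough, seen at (535,110) in the inset. The hex is at (321,210), centred laterally between the fingers at 212 and 431. I'll shift 4 mm along the bar and go down.

>>> jog_arm(deltas=[[0.004, 0.0015, -0.03, 0, 0, 0, 1], [0, 0, -0.04, 0, 0, 0, 1], [0, 0, -0.04, 0, 0, 0, 1], [0, 0, -0.04, 0, 0, 0, 1], [0, 0, -0.03, 0, 0, 0, 1], [0, 0, -0.014, 0, 0, 0, 1], [0, 0, 0, 0, 0, 0, 1], [0, 0, 0, 0, 0, 0, 0.45], [0, 0, 0, 0, 0, 0, 0.45], [0, 0, 0, 0, 0, 0, 0.45]], newtons=30)

```text
t: 9.55
eef_pos: [0.497, -0.0867, 0.0497]
tool_rot: [0.0, 0.985, 0.174, 0.001]
contact_force: [0.0, 0.5, 0.0]
gripper_width: 0.514
grasp_force: 0.0
```

>>> jog_arm(deltas=[[0, 0, 0, 0, 0, 0, 0.4], [0, 0, 0, 0, 0, 0, 0.37], [0, 0, 0, 0, 0, 0, 0.34], [0, 0, 0, 0, 0, 0, 0.31], [0, 0, 0, 0, 0, 0, 0.2], [0, 0, 0, 0, 0, 0, 0], [0, 0, 0, 0, 0, 0, 0], [0, 0, 0, 0, 0, 0, 0]], newtons=40)

```text
t: 10.35
eef_pos: [0.4961, -0.0867, 0.0487]
tool_rot: [0.0, 0.985, 0.174, 0.0]
contact_force: [-2.3, 0.0, 6.3]
gripper_width: 0.3
grasp_force: 38.9
```

>>> jog_arm(deltas=[[0, 0, 0.01, 0, 0, 0, 0], [0, 0, 0.02, 0, 0, 0, 0], [0, 0, 0.04, 0, 0, 0, 0], [0, 0, 0.04, 0, 0, 0, 0], [0, 0, 0.04, 0, 0, 0, 0], [-0.002, 0.03, 0, 0, 0, -0.04, 0], [-0.002, 0.03, 0, 0, 0, -0.04, 0], [-0.002, 0.04, 0, 0, 0, -0.05, 0], [-0.002, 0.04, 0, 0, 0, -0.05, 0], [-0.002, 0.04, 0, 0, 0, -0.05, 0]])

```text
t: 11.35
eef_pos: [0.4854, 0.0947, 0.1988]
tool_rot: [0.0, 0.998, 0.059, 0.0]
contact_force: [1.5, 0.2, -0.5]
gripper_width: 0.301
grasp_force: 39.6
```

>>> jog_arm(deltas=[[-0.002, 0.04, 0, 0, 0, -0.05, 0], [-0.001, 0.03, 0, 0, 0, -0.05, 0], [0, 0.02, 0, 0, 0, -0.043, 0], [0, 0.012, 0, 0, 0, 0, 0], [0, 0, 0, -0.07, 0.002, 0, 0], [0, 0, 0, -0.07, 0.002, 0, 0], [0, 0, 0, -0.07, 0.002, 0, 0], [0, 0, 0, -0.07, 0.001, 0, 0], [0, 0, 0, -0.069, 0.001, 0, 0], [0, 0, 0, 0, 0, 0, 0]])

```text
t: 12.35
eef_pos: [0.4825, 0.1967, 0.1978]
tool_rot: [0.174, 0.985, -0.01, -0.002]
contact_force: [-0.7, 1.3, -1.4]
gripper_width: 0.3
grasp_force: 39.7
```

>>> jog_arm(deltas=[[0, 0, -0.02, 0, 0, 0, 0], [0, 0, -0.03, 0, 0, 0, 0], [0, 0, -0.02, 0, 0, 0, 0], [0, 0, -0.008, 0, 0, 0, 0], [0, 0, 0, 0, 0, 0, 0]])

```text
t: 12.85
eef_pos: [0.4827, 0.1942, 0.1198]
tool_rot: [0.174, 0.985, -0.012, -0.003]
contact_force: [0.5, 0.8, -2.4]
gripper_width: 0.302
grasp_force: 39.7
```

Run:
```python
from h import *
c=bot.read_camera("wrist"); s=bot.read_camera("scene")
m=np.zeros((480,800,3),np.uint8); m[:300,:400]=cv2.resize(c["img"],(400,300)); m[:,400:]=cv2.resize(s["img"][190:310,200:300],(400,480),interpolation=cv2.INTER_CUBIC)
cv2.imwrite("pics/w4.png",m[:,:,::-1]); o=bot.get_obs(); print(o["eef_pos"],rot(o["tool_rot"]).round(4))
```

```text
[0.48353268 0.19521677 0.12118284] [[ 0.9997 -0.023  -0.0073]
 [-0.0241 -0.9397 -0.3411]
 [ 0.001   0.3411 -0.94  ]]
```

View pics/w4.png

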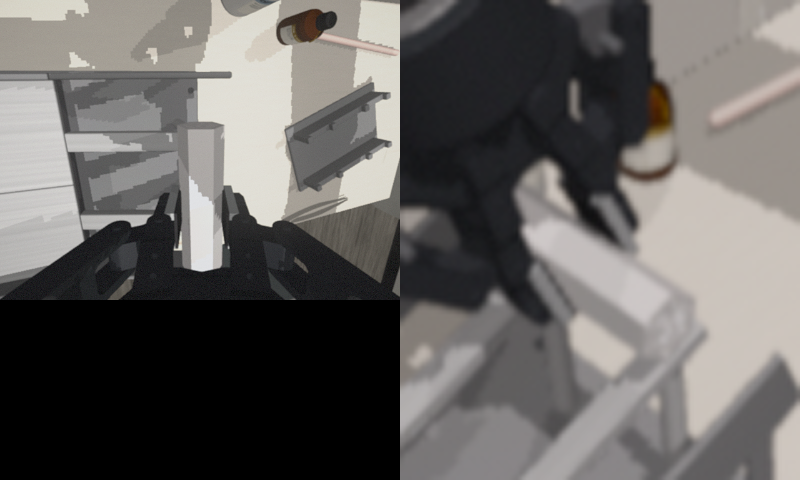

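The hex is held corner to corner, square and level, with its lower flat parallel to the slope; its end shows at (675,315) in the right-hand view. I'll lower it to contact.

>>> jog_arm(deltas=[[0, 0, -0.008, 0, 0, 0, 0], [0, 0, -0.005, 0, 0, 0, 0], [0, 0, -0.002, 0, 0, 0, 0], [0, 0, 0, 0, 0, 0, 0], [0, 0, 0, 0, 0, 0, 0]])

```text
t: 13.45
eef_pos: [0.483, 0.1954, 0.1054]
tool_rot: [0.174, 0.985, -0.011, -0.002]
contact_force: [0.4, -0.1, -1.5]
gripper_width: 0.303
grasp_force: 39.7
```

>>> jog_arm(deltas=[[0, 0, -0.001, 0, 0, 0, 0], [0, 0, 0, 0, 0, 0, 0]])

```text
t: 13.65
eef_pos: [0.483, 0.1954, 0.1043]
tool_rot: [0.174, 0.985, -0.012, -0.002]
contact_force: [0.1, 0.4, -0.8]
gripper_width: 0.299
grasp_force: 39.7
```

>>> jog_arm(deltas=[[0, 0, -0.001, 0, 0, 0, 0], [0, 0, 0, 0, 0, 0, 0]])

```text
t: 13.85
eef_pos: [0.4829, 0.1953, 0.1032]
tool_rot: [0.174, 0.985, -0.012, -0.002]
contact_force: [-0.2, 0.2, -1.6]
gripper_width: 0.302
grasp_force: 39.7
```

>>> jog_arm(deltas=[[0, 0, -0.001, 0, 0, 0, 0], [0, 0, 0, 0, 0, 0, 0]])

```text
t: 14.05
eef_pos: [0.4832, 0.1958, 0.1027]
tool_rot: [0.173, 0.985, -0.011, -0.002]
contact_force: [-0.2, 0.1, 2.6]
gripper_width: 0.298
grasp_force: 40.1
```

>>> jog_arm(deltas=[[0, 0, 0, 0, 0, 0, 1], [0, 0.01, 0.028, 0, 0, 0, 1], [0, 0.017, 0.046, 0, 0, 0, 1], [0, 0.014, 0.038, 0, 0, 0, 1], [0, 0.003, 0.01, 0, 0, 0, 1], [0, 0, 0, 0, 0, 0, 1], [0, 0, 0, 0, 0, 0, 1], [0, 0, 0, 0, 0, 0, 1], [0, 0, 0, 0, 0, 0, 1], [0, 0, 0, 0, 0, 0, 1]])

```text
t: 15.05
eef_pos: [0.4827, 0.2387, 0.2233]
tool_rot: [0.174, 0.985, -0.012, -0.003]
contact_force: [0.9, -0.3, -0.3]
gripper_width: 1.003
grasp_force: 0.0
```

>>> jog_arm(deltas=[[0, -0.03, 0.02, 0, 0, 0, 1], [0, -0.04, 0.01, 0.07, 0, 0, 1], [0, -0.04, 0, 0.07, 0, 0, 1], [0, -0.04, 0, 0.07, 0, 0, 1], [0, -0.04, 0, 0.07, 0, 0, 1], [0, -0.04, 0, 0.07, 0, 0, 1], [0, -0.04, 0, 0, 0, 0, 1], [0, -0.03, 0, 0, 0, 0, 1], [0, 0, 0, 0, 0, 0, 1], [0, 0, 0, 0, 0, 0, 1]])

```text
t: 16.05
eef_pos: [0.4827, -0.0611, 0.254]
tool_rot: [-0.001, 1.0, -0.012, -0.004]
contact_force: [0.2, 0.1, 0.5]
gripper_width: 1.0
grasp_force: 0.0
```

Run:
```python
from h import *
s=bot.read_camera("top");t=bot.read_camera("scene")
m=np.zeros((400,800,3),np.uint8); m[:300,:400]=cv2.resize(s["img"][160:310,80:280],(400,300),interpolation=cv2.INTER_CUBIC); m[:,400:]=cv2.resize(t["img"][220:460,60:300],(400,400),interpolation=cv2.INTER_CUBIC)
cv2.imwrite("pics/end.png",m[:,:,::-1]); print(bot.get_obs()["t"])
```

```text
16.15
```

View pics/end.png

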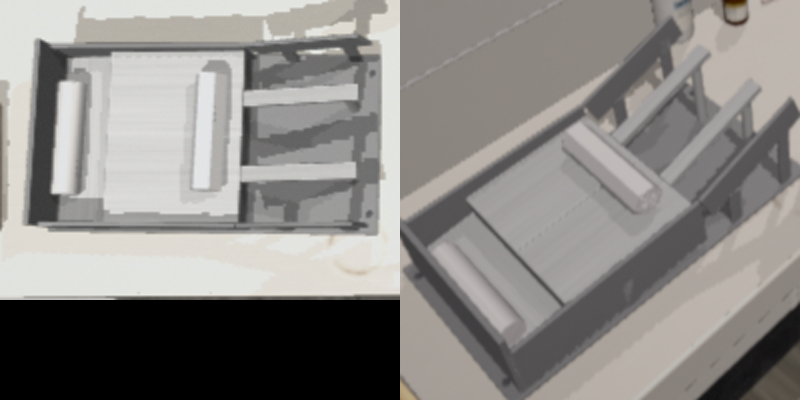

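The round bar is in the trough at (70,135). The hex rests flat and square on the deck at (205,130), and the robot is clear of both.

```bash
python3 -c "
from station import bot
print(bot.hand_in())"
```

```text
the job is handed in; nothing more can be done
None
```

The round bar rolled into the trough and the six-sided bar then slid and stopped flat on the deck; I handed the job in at about 16 s with the arm clear of everything.

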